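Clamp a power resistor in the test clamp

TASK

Lay the green power resistor flat on the bed of the blue test clamp, between the two copper contacts, and let go of it. Then turn the black knob clockwise until it bites on the resistor (the resistance rises sharply), and add one eighth of a turn from there, no more: too loose gives a bad contact, too tight cracks the ceramic. Let go of the knob and leave the meter, the mouse and the metal load where they are.

Things in the scene. Friction and masses are not known exactly. Their poses are not given: they have to be found in the camera images.
- resistor_mid (a point): Loose green tubular power resistor, 0.25 kg, 84 mm long along its own y axis: square steel plates 44 x 44 x 6 mm at both ends (alike), tube 36 mm in diameter between. The point is its centre, on the tube's axis, 22 mm above its underside. It starts lying on the bench. Pinch the tube across (along its x), from above, half-way along.
- bed (a point): Middle of the blue test clamp's bed, on its upper surface, 16 mm above the bench: the nest. x runs across the clamp, y along the clamping direction (from jaw and knob to the anvil). The resistor lies with its axis along y, middle near this point. Low rails, 14 mm high, inner faces at x = +-25.5 mm, stand at 25 to 47 mm either way along y; the middle is free for fingers.
- anvil_mean (a point): Average place of the copper face of the anvil (40 x 36 mm) at the nest's +y end, a fixed mark on the clamp 46 mm from the bed point along y and 22 mm above the bed. The true face stands up to 4 mm nearer or farther; that setting changes and is not reported. This contact is sprung: it starts to give only above a stiff preload.
- jaw: Moving jaw with a copper face 40 x 36 mm at the nest's -y end. Origin: centre of that face, 22 mm above the bed; it looks to the bed's +y. It advances along +y by 4.0 mm per radian of the knob, pushing the resistor along the bed to the anvil, and does not run back by itself. At the start the gap between the contacts is 6 to 17 mm longer than the resistor.
- knob_grip (a point): Black knob: point on its vertical axis at the height to pinch. An upright grip bar 46 mm long along the point's x, 14 mm thick along its y, from 23 mm below the point to 7 mm above; under it a disc of 24 mm radius, then a blue housing 76 x 70 mm, top 37 mm below the point. 125 mm from the bed's middle on the -y side. Clockwise from above tightens; its height stays.
- knob (a joint): Angle in rad of the knob's shaft, growing clockwise from above (tightening); 0.6 to 1.2 at the start. The grip is rubber-coupled to the shaft and winds up 0.1 to 0.2 rad ahead of it under load. Turning takes 0.2 to 0.3 N m while the jaw runs free; at the bite about 0.2 N m more within 0.15 rad, then another 0.06 per rad. An eighth of a turn is 0.79 rad.
- meter: Bystander: yellow multimeter lying on the bench, 185 x 88 x 42 mm; origin at the centre of its underside.
- mouse: Bystander: black computer mouse on a mat, 105 x 60 x 29 mm; origin at the centre of its underside.
- load: Bystander: upright aluminium can-shaped load, 40 mm in diameter and 64 mm tall with a brass stub; origin at the centre of its underside.
There are look-alikes about, which are no part of the job. Of the things like the part that bears resistor_mid, leave any that is brown or pink; of the rest the smaller one is meant.

How it is judged:
By the outcome, as a careful person would: the job done as asked, in the order asked, and still so for the second after the job is handed in, with the robot touching nothing.
It also fails if it takes over 69 s, if anything falls off the work surface, if the arm or the gripper's body presses on something with over 40 N, if the wrist force passes 120 N, or if a joint passes its speed limit or range.

ROBOT

A 6-joint arm with a two-finger parallel gripper is mounted at the origin on the work surface. World frame = base frame: x ahead of the robot, y to its left, z up, the work surface at z = 0. Lengths are in m, angles in degrees, forces in N, time in s.
With the tool pointing down it reaches from about 0.375 to 0.75 m from the base axis. Payload 9 kg.
Tool frame: the origin (TCP) lies where the fingers leave the gripper's body, on its centre line; the fingertips stand 73 mm ahead of it and the grasp point (between the pads) lies 54 mm ahead of it (robot.tip_reach is the distance from the TCP to the fingertips, in m); z points along the fingers, y is the line along which they close (so a half turn about z gives the same grasp; the last joint's range is limited). The gripper opens to 85 mm and grips with 20 to 120 N. Pads are 22 mm wide; open, the fingers measure 114 mm over their backs; the gripper's body (76 mm by 85 mm) begins 54 mm behind the grasp point. The pads swing forward as they close: fully open they stand 13 mm farther back than shut.
Start: joints at [-80.311, 5.964, 5.575, 89.605, 0, 77.527], TCP at [0.226, -0.556, 0.304] pointing down, gripper open.
Joint ranges: [-171.21, 171.21], [-48.23, 106.86], [-62.78, 66.21], [-105.2, 120.99], [-86.42, 89.51], [-180, 180]. Speed limits (degrees/s): [127.2, 127.2, 147.25, 180, 180, 180].

INTERFACE

Orientations are given as [roll, pitch, yaw] about the fixed x, y, z axes, in that order (R = Rz(yaw) Ry(pitch) Rx(roll)).
In Python, from plant import robot gives the robot as it stands. Calls block until the motion is done:
- robot.move_pose(position, orientation): joint-space move of the TCP to a pose.
- robot.line_to(position, vel=0.15, rotation=None, guard=None): straight line of the TCP; rotation=None keeps the orientation; vel is the mean speed in m/s. With guard (N) it stops when the force on the tool has changed by that much, and returns True; else False.
- robot.goto_joints(angles): joint-space move.
- robot.set_gripper(opening): finger opening in m; the grip force is fixed at half the most; returns when the fingers have stopped.
- robot.pause(seconds).
- robot.ik(position, orientation): joint angles nearest the present ones, or None.
- robot.observe(): the state.
- robot.grab_frame(name): name is "side" or "top" or "wrist"; returns the picture (480x640x3 uint8, blue, green, red); there is no depth.
- robot.get_calibration(name): a dict with "vertical_fov" (degrees; the focal length in pixels is half the picture's height over the tangent of half this angle, whatever the lens; pixels are square), "cx", "cy" (the principal point, pixels), "k1" (the pictures are not rectified: a ray, as slopes to the right and down, at radius r is drawn at 1 + k1 r^2 times it, then the intrinsics apply), "rvec" (rotation vector, rad) and "tvec" (3), from world to camera coordinates, as OpenCV has them. Camera axes: x right, y down, z forward; pixel columns grow to the right and rows downward; lengths in m; the calibration is good to about 2 mm. A picture is of the moment at which its call begins: read the wrist's pose just before it. get_calibration takes no time and is no camera call; for the wrist camera it gives the pose at the moment of the call.
A pose or a line that the arm cannot do raises robot.IKError and nothing moves.
- robot.job_done(): hands the job in; it is judged then, once.
The state is a dict: "time": time; "q": joint angles; "qvel": joint speeds; "joint_torque": joint torques, N m; "tool_pos": TCP position; "tcp_rot": TCP orientation; "ft_force": force on the tool from outside, world axes, zero at the start; "torque": the same for the moment, N m; "gripper_width": finger opening in m; "gripper_force": force on a finger pad.
Only numpy, scipy, OpenCV 4.12 (cv2) and the standard library are available. Lean on these libraries where they do the work, as an engineer would, in place of code of your own. Each camera call takes 0.05 s, during which the arm holds its last target. There are 200 camera calls.

## Working session

There is one attempt and no reset: what is moved stays moved. The work goes in short steps, each a Python script; the robot and the scene stay as the last script left them, time stands still between calls to the robot, and variables do not carry over. Pictures are saved under pics/ and viewed, at most 10 in all, crops included, and the job is handed in when it is done.

```bash
mkdir -p pics
cat > h.py <<'E'
import numpy as np, cv2
from plant import robot
def cal(n):
    c=robot.get_calibration(n); f=240/np.tan(np.radians(c["vertical_fov"])/2)
    R=cv2.Rodrigues(np.array(c["rvec"],float))[0]; return c,f,R,np.array(c["tvec"],float).ravel()
def ray(C,px):
    c,f,R,t=C; d=np.array([(px[0]-c["cx"])/f,(px[1]-c["cy"])/f]); u=d.copy()
    for _ in range(20): u=d/(1+c["k1"]*(u@u))
    v=R.T@np.r_[u,1]; return -R.T@t, v/np.linalg.norm(v)
def onz(C,px,z):
    o,v=ray(C,px); return o+v*(z-o[2])/v[2]
def proj(C,P):
    c,f,R,t=C; p=R@np.asarray(P,float)+t; u=p[:2]/p[2]; u=u*(1+c["k1"]*(u@u)); return u*f+[c["cx"],c["cy"]]
E
python3 - <<'E'
from h import *
for n in("top","side","wrist"):
    c=cal(n); im=robot.grab_frame(n); cv2.imwrite(f"pics/{n}0.png",im); print(n,c[0]["vertical_fov"],c[0]["k1"],-c[2].T@c[3])
print(robot.observe())
E
```

```text
top 43.667502884545414 -0.19789932639216454 [0.41835991 0.06033849 1.72675761]
side 45.809725014169636 0.012908732872966688 [-0.04106065  1.00515454  0.80558449]
wrist 68.36401278609819 -0.00875953657988944 [ 0.30423282 -0.5238404   0.37337186]
{'time': 0.15, 'q': array([-8.03114803e+01,  5.98894275e+00,  5.53740185e+00,  8.96040846e+01,
        3.50449550e-04,  7.75281140e+01]), 'qvel': array([-0.01517776, -0.05685944,  0.11438625,  0.05577365, -0.04728958,
        0.01833502]), 'joint_torque': array([ 3.42691514e-03, -5.57357669e+01,  5.04006386e+01,  1.28120393e-02,
       -3.00775946e-04,  1.93608781e-05]), 'tool_pos': array([ 0.22631374, -0.55549008,  0.30332051]), 'tcp_rot': array([-1.79945763e+02, -1.23550853e-02,  2.21603996e+01]), 'ft_force': array([0.30359814, 0.21135464, 0.19039539]), 'torque': array([ 0.04830099, -0.03483938, -0.0173968 ]), 'gripper_force': 0.0, 'gripper_width': 0.08512189077391945}
```

View pics/top0.png

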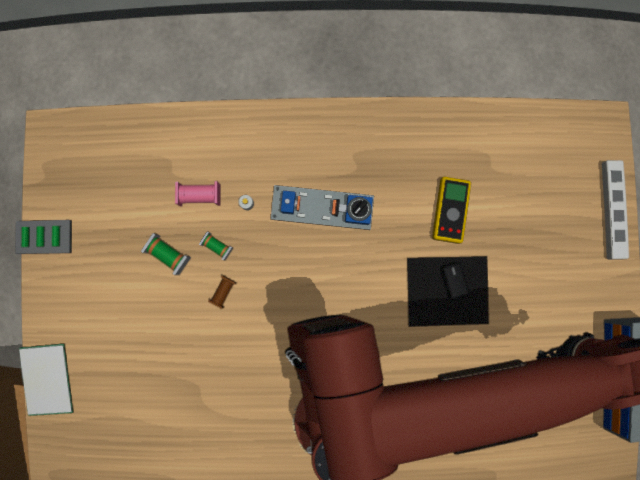

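View pics/side0.png

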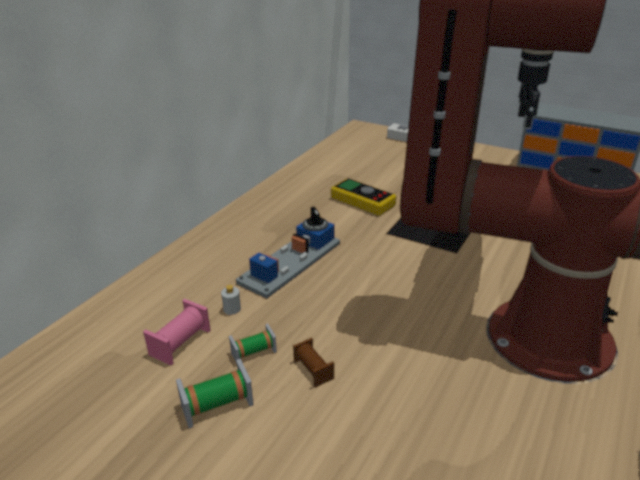

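Candidates like the resistor: pink (197,193) and brown (222,291) are excluded. Of the two green ones, large (165,253) and small (216,245), the small one fits (about 33 px at 2.8 mm/px is 84–90 mm). I'll confirm it in a crop and get coarse positions.

Run:
```python
from h import *
im=cv2.imread("pics/top0.png"); C=cal("top")
cv2.imwrite("pics/crop1.png",cv2.resize(im[170:310,140:390],None,fx=3.2,fy=3.2,interpolation=cv2.INTER_CUBIC))
hsv=cv2.cvtColor(im,cv2.COLOR_BGR2HSV)
m=cv2.inRange(hsv,(45,100,50),(75,255,255)); n,l,s,c=cv2.connectedComponentsWithStats(m)
for i in range(1,n):
    if s[i,4]>40: print(s[i],c[i],onz(C,c[i],.03))
for nm,p,z in(("knob",(359,209),.09),("anvilblk",(288,202),.05),("bed",(321,206),.016),("load",(246,202),.06)): print(nm,onz(C,p,z))
```

```text
[445 183  21  19 322] [455.23602484 191.68322981] [ 0.65593391 -0.35318291  0.03      ]
[ 21 227   8  20 149] [ 24.75838926 236.61073826] [0.54938358 0.92213151 0.03      ]
[ 36 226   8  21 153] [ 39.7124183  236.25490196] [0.54946267 0.87253001 0.03      ]
[ 52 226   8  20 156] [ 55.41025641 235.41666667] [0.55093699 0.82147918 0.03      ]
[206 237  20  18 193] [215.0880829 245.2642487] [0.51347332 0.33962283 0.03      ]
[151 241  29  26 407] [164.52088452 252.99017199] [0.49384725 0.48695691 0.03      ]
knob [ 0.6028871  -0.06787063  0.09      ]
anvilblk [0.63077695 0.1287086  0.05      ]
bed [0.6217643  0.03544021 0.016     ]
load [0.63187655 0.24635649 0.06      ]
```

View pics/crop1.png

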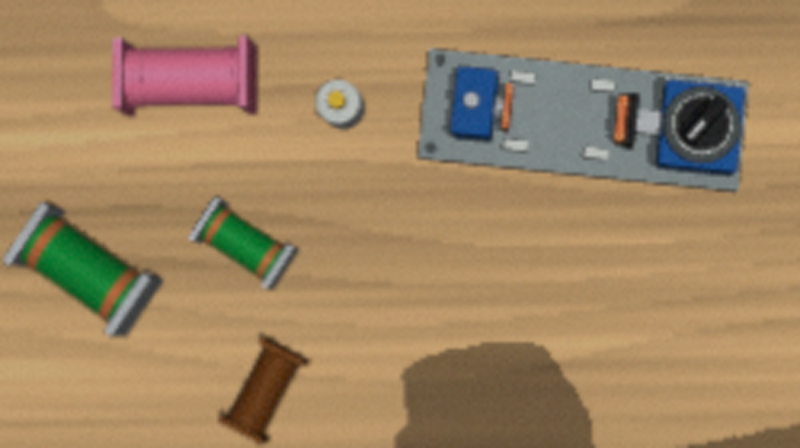

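The crop confirms the small green resistor: crop (243,240), which is full-frame (216,245), with grey end plates. The clamp runs from the knob at full-frame (360,208) to the anvil at (288,202). Next I take closer wrist views.

Run:
```python
from h import *
import json
out={}
for n,p,y in(("w_clamp",(0.63,0.10,0.28),-95.4),("w_res",(0.55,0.395,0.26),-123)):
    robot.move_pose(p,[180,0,y]); robot.pause(.2)
    c=robot.get_calibration(n="wrist") if 0 else robot.get_calibration("wrist"); im=robot.grab_frame("wrist")
    cv2.imwrite(f"pics/{n}.png",im); out[n]={k:np.array(v).tolist() for k,v in c.items()}
    o=robot.observe(); print(o["time"],o["q"].round(1))
json.dump(out,open("cal.json","w"))
```

```text
3.1167 [ -2.7  12.5  10.2  87.8  -0.  -87.3]
4.5417 [ 24.6  19.5  16.3  86.9  -0.  -32.4]
```

View pics/w_clamp.png

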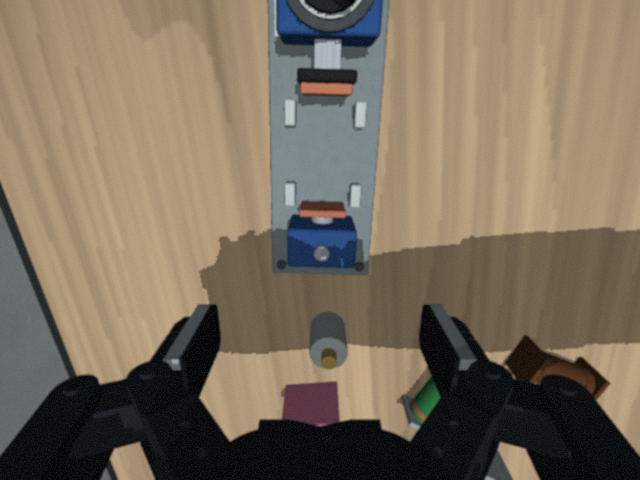

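View pics/w_res.png

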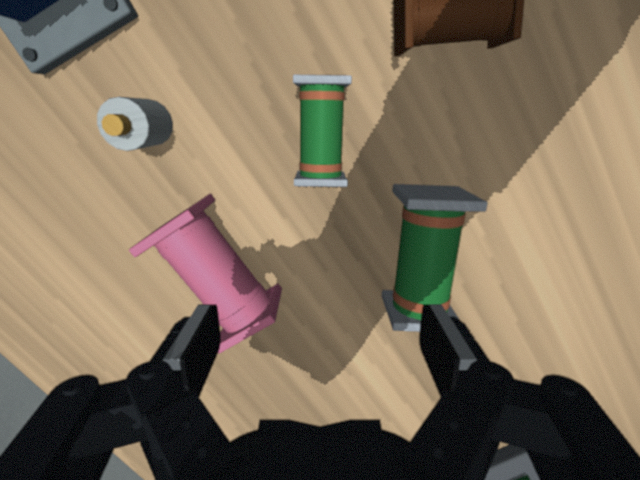

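In w_clamp the four white rails are at about (290,113), (360,115), (290,194) and (355,196). The jaw is at (327,85), the anvil at (322,210) and the knob is cut off at the top. In w_res the target resistor has plate tops at (322,79) and (321,182), and the big green one at (430,255) is clearly larger.

```bash
cat > m.py <<'E'
from h import *
def comps(m,a0):
    n,l,s,c=cv2.connectedComponentsWithStats(m); return [(s[i],c[i]) for i in range(1,n) if s[i,4]>a0]
def wcal(d):
    f=240/np.tan(np.radians(d["vertical_fov"])/2); return d,f,cv2.Rodrigues(np.array(d["rvec"],float))[0],np.array(d["tvec"],float).ravel()
E
python3 - <<'E'
from m import *
import json
J=json.load(open("cal.json"))
C=wcal(J["w_clamp"]); print("cam",-C[2].T@C[3],"dir",C[2][2])
im=cv2.imread("pics/w_clamp.png"); h=cv2.cvtColor(im,cv2.COLOR_BGR2HSV)
m=cv2.inRange(h,(0,0,185),(180,45,255)); m[:95]=0; m[215:]=0; m[:,:275]=0; m[:,375:]=0
P=[]
for s,c in comps(m,60): P.append(onz(C,c,.030)[:2]); print(s,c,P[-1])
print("bed",np.mean(P,0))
print("jaw face top/anvil face", onz(C,(327,92),.058),onz(C,(322,205),.058))
C=wcal(J["w_res"]); im=cv2.imread("pics/w_res.png"); h=cv2.cvtColor(im,cv2.COLOR_BGR2HSV)
m=cv2.inRange(h,(45,100,40),(75,255,255)); 
for s,c in comps(m,600): print("green",s,c,onz(C,c,.036))
a=[onz(C,p,.044)[:2] for p in((294,76),(350,76),(347,181),(296,181))]
print(a,np.mean(a,0),[np.linalg.norm(a[i]-a[i-1]) for i in range(4)])
d=a[0]+a[1]-a[2]-a[3]; print(np.degrees(np.arctan2(d[1],d[0])))
E
```

```text
cam [0.62166236 0.01519095 0.35015816] dir [ 0.03033938  0.32535397 -0.94510545]
[286 101   8  23 183] [289.48087432 112.06010929] [0.64706951 0.01307959]
[356 103   9  23 184] [360.15217391 114.01630435] [0.58683049 0.02037803]
[286 185   8  20 148] [289.26351351 194.25      ] [0.65599513 0.08437738]
[352 186   8  20 141] [355.19858156 195.64539007] [0.59548292 0.09143402]
bed [0.62134451 0.05231725]
jaw face top/anvil face [0.61434441 0.00147229 0.058     ] [0.6263979  0.09021195 0.058     ]
green [ 301  100   42   65 2586] [320.80123743 131.23743233] [0.51132077 0.33598686 0.036     ]
green [ 395  220   66   86 4234] [426.04818139 263.2768068 ] [0.49392174 0.48481497 0.036     ]
[array([0.50630118, 0.29155913]), array([0.47138617, 0.31426165]), array([0.51446674, 0.38004005]), array([0.54932328, 0.35737459])] [0.51036934 0.33580885] [np.float64(0.07862935900283417), np.float64(0.04164688408756747), np.float64(0.07863035465210835), np.float64(0.04157765689044716)]
-123.19697289282756
```

View crop.

Run:
```python
from m import *
im=cv2.imread("pics/w_clamp.png")[60:230,265:390]
cv2.imwrite("pics/crop2.png",cv2.resize(im,None,fx=3.5,fy=3.5,interpolation=cv2.INTER_NEAREST))
h=cv2.cvtColor(im,cv2.COLOR_BGR2HSV)
for r in list(range(8,40))+list(range(136,165)): print(r+60,h[r,62].tolist(),end=' ')
```

```text
68 [103, 24, 147] 69 [105, 24, 86] 70 [100, 20, 38] 71 [120, 7, 35] 72 [105, 26, 39] 73 [98, 28, 37] 74 [111, 50, 36] 75 [110, 21, 37] 76 [96, 34, 38] 77 [96, 32, 40] 78 [114, 33, 39] 79 [100, 21, 36] 80 [90, 18, 28] 81 [96, 61, 21] 82 [10, 158, 55] 83 [9, 135, 115] 84 [9, 131, 167] 85 [9, 133, 190] 86 [9, 130, 194] 87 [8, 128, 194] 88 [9, 134, 187] 89 [9, 134, 188] 90 [9, 134, 190] 91 [8, 132, 190] 92 [9, 134, 177] 93 [9, 132, 149] 94 [8, 128, 102] 95 [10, 79, 71] 96 [60, 4, 68] 97 [93, 27, 84] 98 [100, 27, 85] 99 [98, 36, 86] 196 [97, 24, 137] 197 [98, 29, 139] 198 [98, 32, 143] 199 [98, 33, 140] 200 [96, 29, 130] 201 [30, 5, 99] 202 [9, 74, 83] 203 [7, 131, 72] 204 [7, 127, 76] 205 [10, 136, 75] 206 [8, 124, 76] 207 [10, 129, 77] 208 [9, 132, 77] 209 [9, 131, 74] 210 [8, 130, 104] 211 [9, 132, 147] 212 [9, 133, 174] 213 [9, 132, 179] 214 [9, 134, 179] 215 [10, 137, 181] 216 [8, 112, 168] 217 [4, 41, 149] 218 [109, 14, 150] 219 [106, 24, 160] 220 [104, 24, 162] 221 [102, 23, 164] 222 [112, 25, 153] 223 [103, 40, 121] 224 [108, 83, 80]
```

View pics/crop2.png

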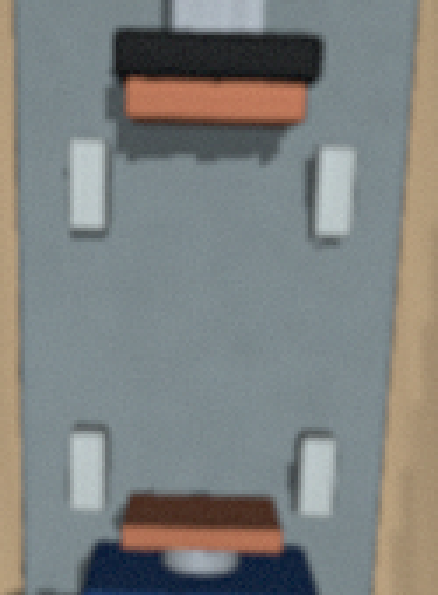

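Run:
```python
from m import *
import json
C=wcal(json.load(open("cal.json"))["w_clamp"])
u=np.array([np.cos(np.radians(83)),np.sin(np.radians(83))]); b=np.array([.62134,.05232])
for p,z in(((327,93.5),.056),((322,210.3),.056),((322,201.7),.020)):
    q=onz(C,p,z)[:2]-b; print(p,q@u*1000,q@[u[1],-u[0]]*1000)
```

```text
(327, 93.5) -50.33751385452989 -0.8224696163252431
(322, 210.3) 43.43440186884034 0.2303349818341812
(322, 201.7) 44.731648538907095 -0.07735189840922639
```

Run:
```python
from m import *
G=[180,0,-123.2]; x,y=.5108,.3359
robot.move_pose([x,y,.16],G)
print(robot.line_to([x,y,.080],vel=.12,guard=15), robot.observe()["tool_pos"])
robot.set_gripper(0.0); o=robot.observe(); print(o["gripper_width"],o["gripper_force"])
robot.line_to([x,y,.2],vel=.2); o=robot.observe(); print(o["gripper_width"],o["ft_force"],o["time"])
K=[180,0,-97.0]; X,Y=.6210,.0491
robot.move_pose([X,Y,.2],K); robot.line_to([X,Y,.125],vel=.12); robot.pause(.2)
o=robot.observe(); print(o["tool_pos"],o["tcp_rot"],o["time"],o["gripper_width"])
cv2.imwrite("pics/hold.png",robot.grab_frame("wrist"))
cv2.imwrite("pics/hold_top.png",robot.grab_frame("side")[200:320,200:380])
```

```text
False [0.51145698 0.33624146 0.0810055 ]
0.03429204308898427 59.82551336288452
0.03352613819738037 [-1.19257631 -1.15580031 -2.82698135] 7.1917
[0.62157414 0.04904549 0.12605058] [-1.79907955e+02  8.99970180e-04 -9.70002514e+01] 9.3417 0.034277132911569905
```

View pics/hold.png

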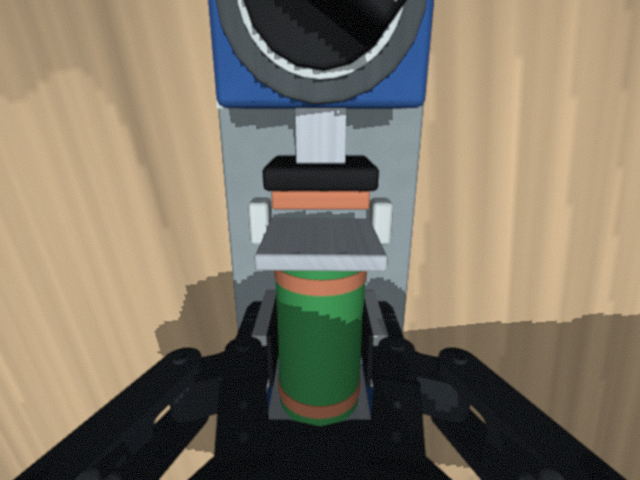

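The resistor is held square: its plate is centred at column 321, and the rails at (260,220) and (382,220) also centre on 321. I check its fore-aft position in hand, then lower it.

Run:
```python
from m import *
C=cal("wrist"); o=robot.observe(); t=o["tool_pos"]
u=np.array([np.cos(np.radians(83)),np.sin(np.radians(83))]); b=np.array([.62134,.05232])
q=onz(C,(321,254.5),t[2]-.037)[:2]; off=(q-b)@u+.042; print("centre along u mm",off*1000,"lat",(q-b)@[u[1],-u[0]]*1000)
print("jaw edge now",(onz(C,(321,208.5),.056)[:2]-b)@u*1000)
sh=np.clip(-.0032-off,-.006,.006); xy=t[:2]*0+np.array([.6210,.0491])+sh*u; print(sh)
robot.line_to([*xy,.125],vel=.05)
g=robot.line_to([*xy,.094],vel=.03,guard=10); o=robot.observe(); print(g,o["tool_pos"],o["ft_force"],o["time"])
robot.set_gripper(.085); t=o["tool_pos"]; robot.line_to([t[0],t[1],.2],vel=.15)
P=np.array([.62134,.05232])-.125*u
# camera above the knob: tool shifted by +u*0.1
robot.move_pose([*(P+.10*u),.26],[180,0,-97]); robot.pause(.15)
import json
json.dump({k:np.array(v).tolist() for k,v in robot.get_calibration("wrist").items()},open("cal2.json","w"))
cv2.imwrite("pics/placed.png",robot.grab_frame("wrist")); print(P,robot.observe()["time"])
```

```text
centre along u mm -1.7971559289829895 lat -0.5108869541711394
jaw edge now -50.60463754937649
-0.0014028440710170107
True [0.6205666  0.04774687 0.09677685] [-0.61384693 -0.37284867  5.6441606 ] 10.5583
[ 0.60610633 -0.07174827] 12.5167
```

View pics/placed.png

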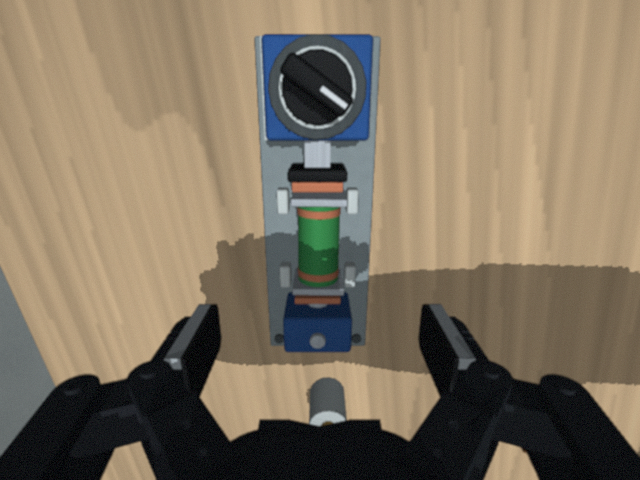

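The resistor lies in the nest: plates at (319,201) and (319,288), between the jaw at (318,186) and the anvil at (318,300). The knob bar is at about (316,85), running from (285,60) to (347,108) with the pointer at the lower right. Next I need the knob's height and bar angle.

Run:
```python
from m import *
import json
C=wcal(json.load(open("cal2.json"))); print("cam",-C[2].T@C[3])
P=np.array([.60611,-.07175])
im=cv2.imread("pics/side0.png"); cv2.imwrite("pics/k.png",np.hstack([cv2.resize(im[195:265,280:350],None,fx=5.6,fy=5.6,interpolation=cv2.INTER_CUBIC),cv2.resize(cv2.imread("pics/placed.png")[25:150,255:380],(392,392),interpolation=cv2.INTER_CUBIC)]))
S=cal("side")
for z in(.05,.06,.07,.08,.09,.10,.11,.12,.13,.14): print(z,proj(C,[*P,z]).round(1),proj(S,[*P,z]).round(1))
for z in(.06,.08,.1,.12,.14):
    a,b=onz(C,(281,57),z),onz(C,(352,112),z); d=b-a; e,g=onz(C,(263.5,139),z),onz(C,(370,139),z)
    print(z,"bar",np.hypot(*d[:2])*1000,np.degrees(np.arctan2(d[1],d[0])),"housing",np.hypot(*(g-e)[:2])*1000,"mid",((a+b)/2).round(4))
```

```text
cam [ 0.60711679 -0.0563571   0.32803762]
0.05 [316.8  89.3] [315.9 228. ]
0.06 [316.8  88.5] [315.9 224.7]
0.07 [316.7  87.6] [315.8 221.3]
0.08 [316.7  86.6] [315.7 217.9]
0.09 [316.6  85.5] [315.7 214.5]
0.1 [316.6  84.3] [315.6 211.1]
0.11 [316.5  83.1] [315.5 207.6]
0.12 [316.4  81.7] [315.5 204.2]
0.13 [316.3  80.1] [315.4 200.6]
0.14 [316.2  78.4] [315.3 197.1]
0.06 bar 61.22854935282654 137.35309813359748 housing 78.27696901544267 mid [ 0.6055 -0.0739  0.06  ]
0.08 bar 56.659896022636104 137.35309813359754 housing 72.43622415132953 mid [ 0.6056 -0.0726  0.08  ]
0.1 bar 52.091242692445604 137.35309813359754 housing 66.59547928721639 mid [ 0.6057 -0.0713  0.1   ]
0.12 bar 47.522589362255005 137.35309813359743 housing 60.75473442310312 mid [ 0.6058 -0.07    0.12  ]
0.14 bar 42.95393603206458 137.35309813359754 housing 54.91398955898998 mid [ 0.606  -0.0687  0.14  ]
```

View pics/k.png

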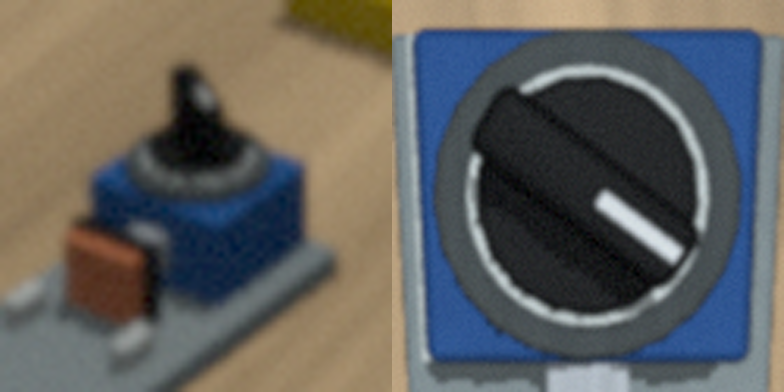

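Housing width of 76 mm puts its top at about z 0.066, so the grip point is at about 0.103, and the bar angle is about 136°. I grip there and turn with joint 6 only, logging the torque.

```bash
cat >> m.py <<'E'
def turn(step,n,stop=None,log=None):
    log=[] if log is None else log
    q=np.array(robot.observe()["q"]) if not log else np.array(log[-1][3])
    for _ in range(n):
        q=q.copy(); q[5]+=step; robot.goto_joints(q); o=robot.observe()
        log.append((o["q"][5],o["torque"][2],o["time"],q))
        if stop and stop(log): break
    return log
E
python3 - <<'E'
from m import *
p=[.606,-.0714]
q=robot.ik([*p,.23],[180,0,-43.7]); print(q)
q=np.array(q,float)
if q[5]>0: print("other branch")
q[5]=(q[5]+180)%360-180; robot.goto_joints(q)
print(robot.line_to([*p,.157],vel=.08,guard=12)); o=robot.observe(); print(o["tool_pos"],o["q"].round(2),o["ft_force"])
t0=o["torque"]
robot.set_gripper(0.0); o=robot.observe(); print(o["gripper_width"],o["gripper_force"],o["ft_force"].round(2),t0.round(3),o["torque"].round(3))
L=turn(5,14,lambda l:len(l)>4 and abs(l[-1][1])>abs(np.median([a[1] for a in l[2:]]))+.12)
for a in L: print(round(a[0],2),round(a[1],3),round(a[2],2))
print(robot.observe()["ft_force"])
E
```

```text
[ -18.98229233    7.63331767   -0.31017942   82.05650291    0.
 -155.28229233]
False
[ 0.6063498  -0.07151363  0.15772653] [ -18.98    9.11   -6.25   74.57   -0.   -155.28] [-0.09976341 -0.00690828  0.02435398]
0.012806924573002048 60.48298358917236 [2.52 3.01 1.41] [-0.027 -0.029 -0.001] [ 0.633 -0.459 -0.005]
-150.42 0.233 15.51
-145.51 0.285 15.76
-140.55 0.279 16.01
-135.57 0.237 16.26
-130.58 0.245 16.51
-125.58 0.25 16.76
-120.58 0.259 17.01
-115.58 0.272 17.26
-110.58 0.245 17.51
-105.58 0.283 17.76
-100.59 0.201 18.01
-95.58 0.251 18.26
-90.58 0.23 18.51
-85.54 0.225 18.76
[1.88878237 3.55034014 0.11133328]
```

Run:
```python
from m import *
L=turn(2.5,50,lambda l:len(l)>2 and min(l[-1][1],l[-2][1],l[-3][1])>.38)
for a in L: print(f"{a[0]:.2f} {a[1]:.3f}",end="; ")
print(L[-1][2]); np.savetxt("log.txt",[(a[0],a[1]) for a in L]); np.savetxt("q.txt",L[-1][3])
o=robot.observe(); print(o["ft_force"],o["torque"],o["gripper_width"])
```

```text
-83.26 0.271; -80.70 0.326; -78.18 0.337; -75.67 0.267; -73.17 0.253; -70.67 0.276; -68.17 0.255; -65.67 0.299; -63.17 0.333; -60.67 0.314; -58.18 0.206; -55.68 0.280; -53.18 0.239; -50.68 0.308; -48.18 0.306; -45.68 0.269; -43.18 0.251; -40.68 0.296; -38.18 0.293; -35.68 0.289; -33.18 0.271; -30.68 0.305; -28.18 0.298; -25.68 0.238; -23.18 0.292; -20.68 0.267; -18.18 0.296; -15.68 0.317; -13.18 0.301; -10.68 0.313; -8.18 0.341; -5.69 0.427; -3.19 0.436; -0.69 0.516; 27.2583
[4.10124254 4.47522297 0.29893168] [ 0.96168284 -0.67721765  0.51570145] 0.012644484360856467
```

Run:
```python
from m import *
from scipy.optimize import curve_fit
Q=np.loadtxt("q.txt"); L=turn(2.5,12,None,[(0,0,0,Q)])[1:]
A=np.vstack([np.loadtxt("log.txt"),[(a[0],a[1]) for a in L]]); np.savetxt("log.txt",A); np.savetxt("q.txt",L[-1][3])
for a in A[-14:]: print(f"{a[0]:.2f} {a[1]:.3f}",end="; ")
f=lambda x,b,x0,w,h:b+np.clip((x-x0)/w,0,1)*h+np.clip(x-x0-w,0,None)*.06/57.3
p,cv=curve_fit(f,A[3:,0],A[3:,1],[.28,-11,11,.2]); print(p,np.sqrt(np.diag(cv)))
o=robot.observe(); print(o["time"],o["ft_force"],o["gripper_width"])
```

```text
-3.19 0.436; -0.69 0.516; 1.81 0.446; 4.31 0.421; 6.82 0.438; 9.33 0.480; 11.84 0.528; 14.33 0.469; 16.84 0.498; 19.35 0.473; 21.85 0.543; 24.36 0.507; 26.87 0.502; 29.37 0.494; [  0.28149031 -12.29653815  10.22028816   0.18689564] [0.00585466 1.79643797 3.12999173 0.01071107]
30.2583 [ 4.84307104  3.56032697 -1.39938595] 0.012760677140807631
```

Run:
```python
from m import *
q=np.loadtxt("q.txt"); e=robot.observe()["q"][5]-q[5]
q[5]=39-e; robot.goto_joints(q); robot.pause(.3); o=robot.observe(); print(o["q"][5],o["torque"],o["time"])
robot.set_gripper(.06); t=robot.observe()["tool_pos"]
robot.line_to([t[0],t[1],.26],vel=.15)
u=np.array([np.cos(np.radians(83)),np.sin(np.radians(83))]); P=np.array([.606,-.0714])
robot.move_pose([*(P+.13*u),.28],[180,0,-97]); robot.pause(.15)
cv2.imwrite("pics/final.png",robot.grab_frame("wrist")); print(robot.observe()["time"])
```

```text
38.7637962432808 [ 0.72644526 -0.84834185  0.39807081] 30.8417
34.3333
```

View pics/final.png

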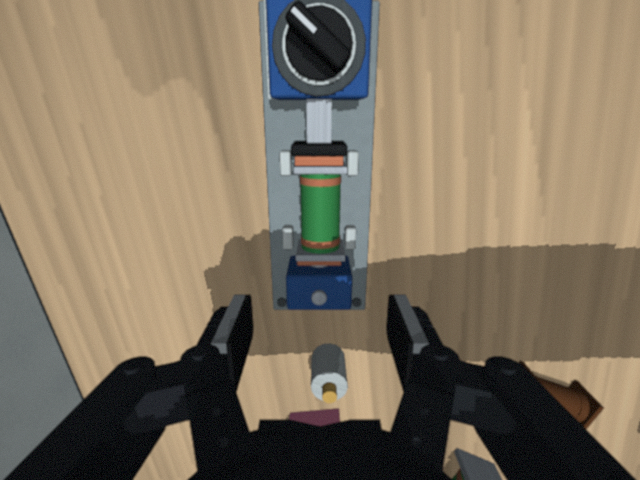

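The final view shows the resistor clamped between jaw (320,160) and anvil (320,262). The knob pointer has turned to (300,18), which matches the turn I made with no slip, and the gripper is clear.

```bash
python3 -c "
from plant import robot
print(robot.job_done())"
```

```text
the job is handed in; nothing more can be done
None
```

I laid the small green resistor in the clamp and turned the knob until it bit, then about an eighth of a turn more by my torque-fit estimate (the bite point is good to about 2°). I released both and handed the job in at about 34 s; the result isn't known yet.

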